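# Finish a crosswise cooling crib with slats lying flush in a tray

## Task

Finish the cooling crib for the heat sink on the black skid, where one long slat already lies across the two bearers: lay the second long slat across the bearers beside it, centred between the free pairs of scribed lines, then the two short slats crosswise and centred on the long ones, straight above the bearers, and let go of all of them. The slats lie almost flush in the tray's grooves where no gripper can pinch them, so press lightly on their tops from above (never harder than about 50 N on a slat) and slide them out of the open groove ends onto the apron before picking them up. Leave the laid slat, the heat sink, the clear lens and the terminal strip where they are.

Things in the scene. Friction and masses are not known exactly. Their poses are not given: they have to be found in the camera images.
- long: Long straight wooden slat, 150 long x 22 wide x 16 mm thick; origin at the centre of its underside, x along its length, y across its width, z up. Starts in one of the tray's three grooves (which one varies)
- short_1: Short straight wooden slat, 110 long x 22 wide x 16 mm thick; origin at the centre of its underside, x along its length, y across its width, z up. Starts in one of the tray's three grooves (which one varies)
- short_2: Short straight wooden slat, 110 long x 22 wide x 16 mm thick; origin at the centre of its underside, x along its length, y across its width, z up. Starts in one of the tray's three grooves (which one varies); same as short_1
- laid: The long slat already laid, loose, across the bearers: 150 x 22 x 16 mm, along crib y at crib x = -35 mm, underside 24 mm above the counter; origin at the centre of its underside, x along its length
- tray: Grey waxed (slippery) tray, fixed, 252 x 182 mm, floor 6 mm thick from x = -110 to +142 mm; origin on the counter, z up. Three grooves along x, 25 mm wide, at y = -56, 0, +56 mm, from open mouths at x = -30 to the closed back at x = +135 mm. Ribs between are 21 mm high, slat tops 22 mm. Slats slide out along -x onto the open apron, 6 mm high
- tray_floor: The tray's 6 mm floor plate, apron included, on which the slats lie and slide; same origin and axes as the tray
- tray_mouth (a point): Middle of the line of groove mouths, at floor height, where the apron begins (tray x = -30, y = 0, z = 6 mm); axes as the tray
- crib: Black skid plate 160 x 160 x 8 mm, fixed; origin on the counter at its centre, z up. Carries two fixed wooden bearers along its x axis, each 140 long x 22 wide x 16 mm high, at y = -35 and +35 mm, tops 24 mm above the counter, with scribed lines either side of each long slat's place
- seat_long (a point): Where the underside centre of the second long slat belongs, lying along crib y: crib x = +35, y = 0, z = 24 mm; z up
- seat_short_a (a point): Where the underside centre of one short slat belongs, lying along crib x on top of the long slats: crib x = 0, y = -35, z = 40 mm; z up. The two short seats are interchangeable
- seat_short_b (a point): Where the underside centre of the other short slat belongs, lying along crib x on the long slats: crib x = 0, y = +35, z = 40 mm; z up. The two short seats are interchangeable
- heat_sink: Bystander: pewter-coloured finned heat sink, 60 x 80 x 34 mm, origin at its underside centre
- lens: Bystander: clear acrylic signal lens, 64 mm across, 22 mm high, origin at its underside centre
- terminal_strip: Bystander: terminal strip 110 long (its own y) x 24 x 20 mm, origin at its underside centre

How it is judged:
By the outcome, as a careful person would: the job done as asked, in the order asked, and still so for the second after the job is handed in, with the robot touching nothing.
It also fails if it takes over 72 s, if anything falls off the work surface, if the arm or the gripper's body presses on something with over 40 N, if the wrist force passes 120 N, or if a joint passes its speed limit or range.

## Robot

A 7-joint arm with a two-finger parallel gripper is mounted at the origin on the work surface. World frame = base frame: x ahead of the robot, y to its left, z up, the work surface at z = 0. Lengths are in m, angles in rad, forces in N, time in s.
With the tool pointing down it reaches from about 0.425 to 1.025 m from the base axis. Payload 9.4 kg.
Tool frame: the origin (TCP) lies at the very end of the fingers, on their centre line; the grasp point (between the pads) lies 19 mm behind it; z points along the fingers, y is the line along which they close (so a half turn about z gives the same grasp; the last joint's range is limited). The gripper opens to 93 mm and grips with 3 to 60 N. Pads are 15 mm wide; open, the fingers measure 128 mm over their backs; the gripper's body (75 mm by 188 mm) begins 65 mm behind the grasp point.
Start: joints at [1.097, 0.599, -0.003, 1.599, 0.002, 0.943, -0.08], TCP at [0.28, -0.669, 0.19] pointing down, gripper open.
Joint ranges: [-2.57, 2.57], [-0.35, 1.97], [-1.29, 1.29], [0.11, 2.56], [-1.05, 4.19], [0.11, 1.86], [-2.63, 2.63]. Speed limits (rad/s): [2.22, 2.22, 3.01, 3.01, 3.14, 3.14, 3.14].

## Interface

Orientations are given as a unit quaternion [w, x, y, z].
In Python, from bench import ctrl gives the robot as it stands. The module is installed in compiled form; this text tells all that it offers.
- The arm moves only by the tool apply_moves, never from a script. Its argument "series" is a list that holds one entry, the list of rows, each a list of 5 numbers: the shift along the tool's x, y, z in m, then the turn about the tool's z in degrees, then the finger opening in m, from 0 to 0.093. A call has 1 to 12 rows; each row is the pose to reach, as a shift and turn from the pose commanded when the call began, along the tool's axes at that moment; what a row does not reach only later rows make up. A row lasts 1/12 s, in which the tool goes at most 41.7 mm and 7.16 degrees, less where a joint would pass 70% of its speed; a pose out of reach is approached as far as the arm can. A call with a gripper value outside its range is refused whole. The fingers move at their own pace and stop on an object; the grip force is fixed at half the most. Time passes only in rows, so rows that repeat a pose let the fingers close. It gives the time, the measured TCP pose, the force, the opening and the grip force at its end, in the units of the state.
- ctrl.get_state(): the state, without advancing time (a new reading comes with each control period).
- ctrl.grab_frame(name): name is "side" or "top" or "wrist"; returns a dict with "pixels" (400x640x3 uint8, red, green, blue), "range_z" (400x640 float32, m along the optical axis (not along the pixel's ray), 0 where there is no reading), "mtx" (3x3 intrinsics, pixels), "D" ([k1, k2, p1, p2, k3] as OpenCV has them; the pictures are not rectified), "R" (3x3) and "t" (3): a world point X has camera coordinates R X + t. Camera axes: x right, y down, z forward; pixel columns grow to the right and rows downward; lengths in m; the calibration is good to about 2 mm. A picture is of the moment at which its call begins.
- ctrl.close_job(): hands the job in; it is judged then, once.
The state is a dict: "time_s": time; "joint_positions": joint angles; "dq": joint speeds; "effort": joint torques, N m; "eef_pos": TCP position; "ee_rot": TCP orientation; "force": force on the tool from outside, world axes, zero at the start; "torque": the same for the moment, N m; "grip_width": opening from 0.0 (shut) to 1.0 (fully open); "gripper_force": force on a finger pad.
Only numpy, scipy, OpenCV 4.12 (cv2) and the standard library are available. Lean on these libraries where they do the work, as an engineer would, in place of code of your own. Each camera call takes 0.05 s, during which the arm holds its last target. There are 200 camera calls.

## Working session

There is one attempt and no reset: what is moved stays moved. The work goes in short steps, Python scripts to look and compute and a tool call to move; the robot and the scene stay as the last step left them, time stands still between calls to the robot, and variables do not carry over. Pictures are saved under pics/ and viewed, at most 10 in all, crops included, and the job is handed in when it is done.

Besides the shell and the picture viewer there is one more tool, called after "Request:" as name([rows], argument=value, ...), one row to a line, values as JSON. apply_moves: Moves the arm, as the interface text tells. Its arguments: {"type":"object","properties":{"series":{"type":"array","items":{"type":"array","items":{"type":"array","items":{"type":"number"}}}}},"required":["series"]}

```bash
mkdir -p pics
cat > h.py <<'E'
import numpy as np, cv2
from bench import ctrl
def grab(n,save=None):
    f=ctrl.grab_frame(n)
    if save: cv2.imwrite('pics/'+save,f['pixels'][:,:,::-1])
    return f
def plane(f,uv,z):
    uv=np.array(uv,float).reshape(-1,1,2)
    n=cv2.undistortPoints(uv,f['mtx'],np.array(f['D'])).reshape(-1,2)
    R=np.array(f['R']);t=np.array(f['t'])
    d=np.c_[n,np.ones(len(n))]@R; c=-R.T@t
    return c+d*((z-c[2])/d[:,2])[:,None]
def proj(f,X):
    return cv2.projectPoints(np.array(X,float).reshape(-1,1,3),cv2.Rodrigues(np.array(f['R']))[0],np.array(f['t']),f['mtx'],np.array(f['D']))[0].reshape(-1,2)
def cloud(f):
    v,u=np.mgrid[0:400,0:640]
    n=cv2.undistortPoints(np.c_[u.ravel(),v.ravel()].astype(float).reshape(-1,1,2),f['mtx'],np.array(f['D'])).reshape(-1,2)
    z=f['range_z'].ravel()[:,None]
    P=(np.c_[n,np.ones(len(n))]*z-np.array(f['t']))@np.array(f['R'])
    P[z[:,0]==0]=np.nan
    return P.reshape(400,640,3)
E
python3 - <<'E'
from h import *
for n in('top','side'):
    f=grab(n,n+'0.png'); print(n,-np.array(f['R']).T@f['t'],f['mtx'][0][0],np.array(f['R'])[2])
s=ctrl.get_state();print(s['time_s'],s['eef_pos'],s['ee_rot'],s['force'],s['grip_width'])
E
```

```text
top [ 0.44295579 -0.00298449  0.79287356] 380.80498890248435 [ 0.17962103 -0.00201134 -0.98373383]
side [0.18714737 0.68113549 0.74908847] 510.186788004897 [ 0.39293079 -0.64378506 -0.65661724]
0.1 [ 0.28000245 -0.66826172  0.18935816] [-6.45190453e-04  9.80377127e-01  1.97130010e-01 -1.80222074e-04] [0.14025454 0.34385615 1.05667132] 1.0007053665164303
```

View pics/top0.png

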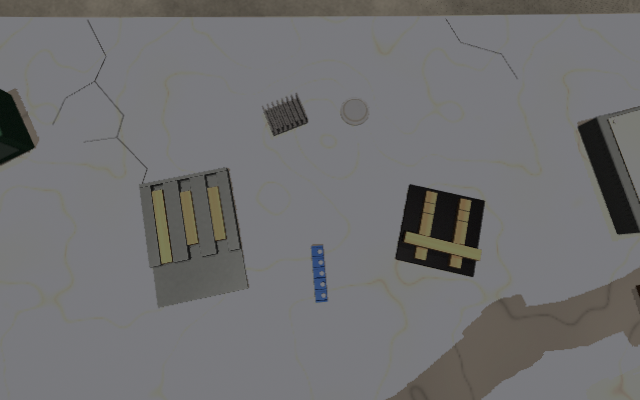

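View pics/side0.png

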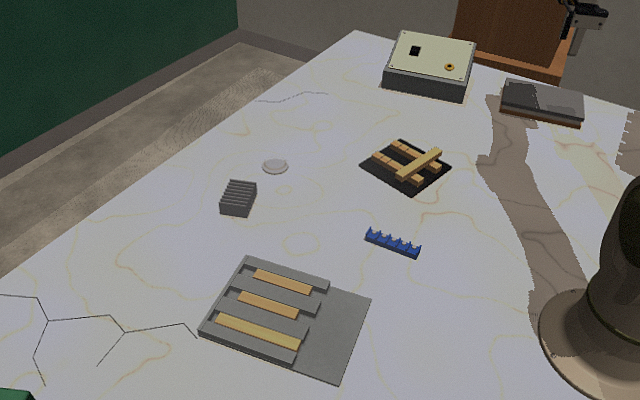

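The top view shows the tray at (195,237) with its mouths towards the bottom. The long slat is in the left groove (162,226), and the shorts are at (190,218) and (217,213). The crib is at (440,230) with the laid slat at (442,246). The side view agrees with this.

```bash
cat > m.py <<'E'
from h import *
def wood(f):
    hsv=cv2.cvtColor(f['pixels'],cv2.COLOR_RGB2HSV)
    return ((hsv[...,1]>75)&(hsv[...,0]>8)&(hsv[...,0]<32)&(hsv[...,2]>60)).astype(np.uint8)
def rects(f,box,z,mask=None,amin=60,zmin=None):
    m=wood(f) if mask is None else mask
    b=np.zeros_like(m);x0,y0,x1,y1=box;b[y0:y1,x0:x1]=m[y0:y1,x0:x1]
    if zmin is not None: b=b*(cloud(f)[...,2]>zmin)
    out=[]
    for c in cv2.findContours(b.astype(np.uint8),cv2.RETR_EXTERNAL,cv2.CHAIN_APPROX_NONE)[0]:
        if cv2.contourArea(c)<amin: continue
        p=plane(f,c.reshape(-1,2),z)[:,:2]
        (cx,cy),(w,h),a=cv2.minAreaRect((p*1000).astype(np.float32))
        if w<h: w,h,a=h,w,a+90
        out.append((round(cx,1),round(cy,1),round(w,1),round(h,1),round((a+90)%180-90,1)))
    return out
E
python3 - <<'E'
from m import *
T=grab('top');S=grab('side')
print('slats',rects(T,(135,160,255,310),.022));print(rects(S,(190,250,375,390),.022))
for f,b in((T,(380,170,500,290)),(S,(350,130,460,205))):
    print('laid',rects(f,b,.040,zmin=.033)); print('bear',rects(f,b,.024,amin=20))
    g=f['pixels'].max(2); m=((g<45)).astype(np.uint8); m=cv2.morphologyEx(m|wood(f),cv2.MORPH_CLOSE,np.ones((3,3)))
    print('plate',rects(f,b,.008,m,500))
C=cloud(T)
for n,(x,y) in dict(apron=(200,285),slat=(162,226),rib=(177,220),plate=(445,212),bear=(430,205),laid=(442,246),table=(300,180)).items(): print(n,C[y-1:y+2,x-1:x+2].reshape(-1,3).mean(0).round(4),T['pixels'][y,x])
hsv=cv2.cvtColor(T['pixels'],cv2.COLOR_RGB2HSV)
h=(C[...,2]>.004).astype(np.uint8);
print('tray',rects(T,(130,160,260,312),.006,h,500))
E
```

```text
slats [(532.8, 258.0, 109.2, 23.0, 11.4), (515.5, 312.1, 149.3, 21.9, 11.7), (541.2, 202.7, 109.4, 23.3, 10.9)]
[(514.4, 313.2, 152.6, 23.8, 11.4), (531.8, 259.8, 112.4, 23.3, 11.4), (540.0, 204.5, 112.0, 24.0, 11.4)]
laid [(471.6, -246.3, 148.5, 22.1, 75.9)]
bear [(505.0, -259.2, 151.8, 139.7, 76.7)]
plate [(505.1, -258.4, 166.2, 159.0, 76.8)]
laid [(470.7, -242.6, 155.9, 28.2, 74.8)]
bear [(499.3, -264.5, 166.8, 147.8, 77.0)]
plate [(502.4, -269.5, 199.8, 165.3, 76.8)]
apron [0.3973 0.2334 0.0052] [93 92 89]
slat [0.5149 0.3111 0.0209] [119 116  80]
rib [0.5269 0.2817 0.0206] [90 90 86]
plate [ 0.5412 -0.2679  0.0073] [20 18 18]
bear [ 0.5536 -0.2327  0.0244] [118 105  72]
laid [ 0.4703 -0.2467  0.0395] [119 120  84]
table [ 6.128e-01  3.330e-02 -4.000e-04] [120 121 124]
tray [(498.0, 254.4, 255.5, 187.7, 11.5)]
```

```bash
cat > go.py <<'E'
# go.py x y z yaw(mm,deg) -> shift in current tool axes and turn
import sys; from h import *
from scipy.spatial.transform import Rotation as Ro
def pose():
    s=ctrl.get_state();q=s['ee_rot'];R=Ro.from_quat([q[1],q[2],q[3],q[0]]).as_matrix()
    return s,np.array(s['eef_pos']),R,np.degrees(np.arctan2(R[1,0],R[0,0]))
def go(x,y,z,yaw):
    s,p,R,ps=pose(); d=R.T@(np.array([x,y,z])/1000-p)
    t=-((yaw-ps+180)%360-180)
    print('shift',d.round(4),'turn',round(t,2),'rows',round(max(np.linalg.norm(d)/.0417,abs(t)/7.16),1))
if __name__=='__main__':
    s,p,R,ps=pose();print('t',round(s['time_s'],2),'pos',(p*1000).round(1),'yaw',round(ps,2),'tilt',(R[:2,2]).round(4),'F',np.round(s['force'],1),'w',round(s['grip_width'],3),'g',round(s['gripper_force'],1),'j',np.round(s['joint_positions'],2))
    a=list(map(float,sys.argv[1:]))
    for i in range(0,len(a),4): go(*a[i:i+4])
E
python3 go.py 450 -255 300 101.4
```

```text
t 0.2 pos [ 280.1 -668.4  189.6] yaw 22.74 tilt [-0.0005  0.0008] F [-0.2  0.9  0.4] w 0.997 g 0.0 j [ 1.1   0.6  -0.    1.6   0.    0.94 -0.08]
shift [ 0.3165 -0.3157 -0.1101] turn -78.66 rows 11.0
```

Request:
apply_moves([
  [[0.3165, -0.3157, -0.1101, -78.7, 0.0], [0.3165, -0.3157, -0.1101, -78.7, 0.0], [0.3165, -0.3157, -0.1101, -78.7, 0.0], [0.3165, -0.3157, -0.1101, -78.7, 0.0], [0.3165, -0.3157, -0.1101, -78.7, 0.0], [0.3165, -0.3157, -0.1101, -78.7, 0.0], [0.3165, -0.3157, -0.1101, -78.7, 0.0], [0.3165, -0.3157, -0.1101, -78.7, 0.0], [0.3165, -0.3157, -0.1101, -78.7, 0.0], [0.3165, -0.3157, -0.1101, -78.7, 0.0], [0.3165, -0.3157, -0.1101, -78.7, 0.0], [0.3165, -0.3157, -0.1101, -78.7, 0.0]],
])

```text
time_s: 1.2
eef_pos: [0.4537, -0.2479, 0.3025]
ee_rot: [0.001, 0.627, 0.779, 0.002]
force: [-0.1, -0.1, 0.6]
grip_width: 0.19
gripper_force: 0.0
```

```bash
python3 - <<'E'
from h import *
f=grab('wrist','w1.png'); print(-np.array(f['R']).T@f['t'],np.array(f['R'])[2],f['mtx'][0][0])
E
python3 go.py 515 313 100 101.4
```

```text
[ 0.4368492  -0.17042211  0.49701725] [ 0.06365486 -0.27676316 -0.95882752] 283.58533501462364
t 1.25 pos [ 452.3 -251.1  301.6] yaw 101.89 tilt [ 0.0027 -0.0001] F [ 0.2 -1.4 -0. ] w 0.146 g 0.0 j [ 0.77  0.26 -0.46  1.91  0.13  1.    0.45]
shift [0.5392 0.1771 0.2017] turn 0.49 rows 14.4
```

View pics/w1.png

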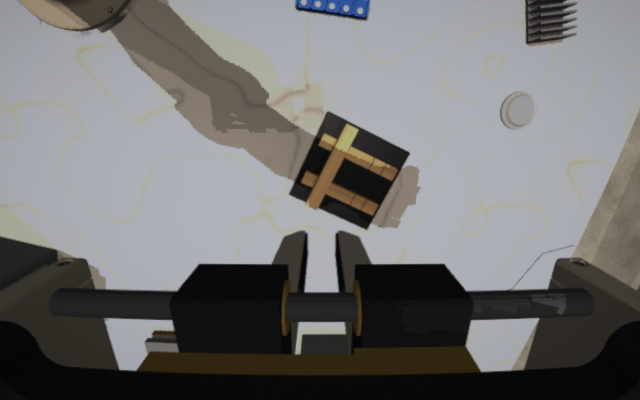

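The wrist view shows the crib at (350,170), with the laid slat running from (350,128) to (315,205). I'll measure it here too, while starting the move to the tray.

```bash
cat > crib.py <<'E'
from m import *
def plate(f,b,sc=1):
    p=f['pixels']; g=p.max(2); m=(g<45).astype(np.uint8)
    M=cv2.morphologyEx(m|wood(f),cv2.MORPH_CLOSE,np.ones((3,3)))
    return rects(f,b,.008,M,500)
E
python3 - <<'E'
from crib import *
W=grab('wrist');b=(285,105,412,232)
C=cloud(W)
print('laid',rects(W,b,.040,zmin=.033),'plate',plate(W,b))
print('bearfree',rects(W,b,.024,amin=40,mask=(wood(W)*(C[...,2]<.031)).astype(np.uint8)))
T=grab('top');C=cloud(T);b=(380,170,500,290)
print('T laid',rects(T,b,.040,zmin=.033)); print('T bear',rects(T,b,.024,amin=20,mask=(wood(T)*(C[...,2]<.031)).astype(np.uint8)))
# plate by depth-gated dark pixels
for n,f,bb in(('T',T,b),('W',W,(285,105,412,232))):
    c=cloud(f);m=((c[...,2]>.004)&(c[...,2]<.012)&(f['pixels'].max(2)<60)).astype(np.uint8)
    x0,y0,x1,y1=bb;v,u=np.nonzero(m[y0:y1,x0:x1]);p=plane(f,np.c_[u+x0,v+y0],.008)[:,:2]*1000
    (cx,cy),wh,a=cv2.minAreaRect(p.astype(np.float32));print(n,'plate',cx,cy,wh,a,len(p))
E
python3 go.py 515 313 100 101.4
```

```text
laid [(471.7, -247.9, 147.7, 23.3, 76.0)] plate [(504.8, -258.9, 160.8, 157.3, 76.6)]
bearfree [(521.1, -295.8, 92.9, 23.8, -13.7), (441.2, -277.2, 24.2, 23.7, 74.9), (538.0, -227.8, 93.0, 25.8, -11.9), (460.5, -197.4, 51.6, 27.0, 75.7)]
T laid [(471.4, -246.9, 149.8, 22.1, 75.8)]
T bear [(441.2, -277.0, 22.1, 21.0, -11.6), (457.5, -208.3, 24.1, 22.4, -14.4), (520.6, -295.8, 92.2, 21.4, -13.5), (537.2, -227.1, 91.0, 22.6, -13.3)]
T plate 505.99505615234375 -255.19647216796875 (159.5811767578125, 159.3614044189453) 76.76490020751953 3651
W plate 505.2876892089844 -256.12872314453125 (156.60386657714844, 158.00070190429688) 76.6402816772461 4647
t 1.35 pos [ 449.9 -255.5  300.2] yaw 101.4 tilt [-0.0001 -0.0007] F [ 0.6 -0.5 -0.1] w 0.062 g 0.0 j [ 0.77  0.26 -0.46  1.91  0.14  1.    0.45]
shift [0.5445 0.1762 0.1999] turn -0.0 rows 14.5
```

```bash
python3 go.py 515 312.6 50 101.4
```

```text
t 1.35 pos [ 449.9 -255.5  300.2] yaw 101.4 tilt [-0.0001 -0.0007] F [ 0.6 -0.5 -0.1] w 0.062 g 0.0 j [ 0.77  0.26 -0.46  1.91  0.14  1.    0.45]
shift [0.5442 0.1761 0.2499] turn -0.0 rows 15.0
```

Request:
apply_moves([
  [[0.5442, 0.1761, 0.2499, 0, 0], [0.5442, 0.1761, 0.2499, 0, 0], [0.5442, 0.1761, 0.2499, 0, 0], [0.5442, 0.1761, 0.2499, 0, 0], [0.5442, 0.1761, 0.2499, 0, 0], [0.5442, 0.1761, 0.2499, 0, 0], [0.5442, 0.1761, 0.2499, 0, 0], [0.5442, 0.1761, 0.2499, 0, 0], [0.5442, 0.1761, 0.2499, 0, 0], [0.5442, 0.1761, 0.2499, 0, 0], [0.5442, 0.1761, 0.2499, 0, 0], [0.5442, 0.1761, 0.2499, 0, 0]],
])

```text
time_s: 2.35
eef_pos: [0.5026, 0.1995, 0.0982]
ee_rot: [0.0, 0.635, 0.773, -0.001]
force: [1.4, 0.3, 0.7]
grip_width: 0.006
gripper_force: 0.0
```

```bash
python3 go.py 515 312.6 30 101.4
```

```text
t 2.35 pos [502.6 199.5  98.2] yaw 101.18 tilt [-0.0008 -0.0017] F [1.4 0.3 0.7] w 0.006 g 0.0 j [-0.18  0.54 -0.43  2.09  0.39  0.6  -0.69]
shift [0.1086 0.0342 0.068 ] turn -0.22 rows 3.2
```

Request:
apply_moves([
  [[0.1086, 0.0342, 0.048, 0, 0], [0.1086, 0.0342, 0.048, 0, 0], [0.1086, 0.0342, 0.048, 0, 0], [0.1086, 0.0342, 0.058, 0, 0], [0.1086, 0.0342, 0.067, 0, 0], [0.1086, 0.0342, 0.067, 0, 0], [0.1086, 0.0342, 0.067, 0, 0]],
])

```text
time_s: 2.93
eef_pos: [0.5142, 0.3104, 0.0322]
ee_rot: [0.0, 0.634, 0.773, -0.001]
force: [0.3, -0.9, 0.6]
grip_width: 0.004
gripper_force: 0.0
```

```bash
python3 go.py 515 312.6 22 101.4
python3 - <<'E'
from m import *
T=grab('top');print(rects(T,(135,160,255,310),.022))
E
```

```text
t 2.93 pos [514.2 310.4  32.2] yaw 101.26 tilt [-0.0013 -0.0026] F [ 0.3 -0.9  0.6] w 0.004 g 0.0 j [-0.4   0.68 -0.36  1.99  0.44  0.54 -0.87]
shift [0.0021 0.0012 0.0102] turn -0.14 rows 0.3
[(533.1, 257.8, 109.6, 23.3, 11.0), (515.7, 311.8, 149.7, 21.5, 11.6), (541.4, 202.8, 109.8, 22.8, 11.2)]
```

Request:
apply_moves([
  [[0.002, 0.001, 0.006, 0, 0], [0.002, 0.001, 0.009, 0, 0], [0.002, 0.001, 0.01, 0, 0], [0.002, 0.001, 0.011, 0, 0], [0.002, 0.001, 0.0115, 0, 0], [0.002, 0.001, 0.0115, 0, 0]],
])

```text
time_s: 3.48
eef_pos: [0.5145, 0.3154, 0.0216]
ee_rot: [0.0, 0.633, 0.774, 0.0]
force: [0.1, -0.2, 0.8]
grip_width: 0.005
gripper_force: 0.0
```

```bash
python3 - <<'E'
from h import *
for i in range(3):
    grab('top');s=ctrl.get_state();print(np.round(np.array(s['eef_pos'])*1000,2),np.round(s['force'],1))
E
python3 go.py 515 312.6 22 101.4
```

```text
[514.47 315.42  21.62] [ 0.3  0.3 -0.8]
[514.5  315.5   21.65] [ 0.2 -0.2  0.2]
[514.51 315.53  21.65] [-0.  -0.2 -0.8]
t 3.63 pos [514.5 315.5  21.6] yaw 101.44 tilt [0.0001 0.0001] F [-0.  -0.2 -0.8] w 0.006 g 0.0 j [-0.41  0.7  -0.35  1.99  0.45  0.52 -0.88]
shift [-0.003  -0.0001 -0.0004] turn 0.04 rows 0.1
```

Request:
apply_moves([
  [[-0.003, 0, -0.001, 0, 0], [-0.003, 0, -0.001, 0, 0], [-0.003, 0, 0.0005, 0, 0], [-0.003, 0, 0.0015, 0, 0], [-0.003, 0, 0.0015, 0, 0], [-0.003, 0, 0.0015, 0, 0]],
])

```text
time_s: 4.13
eef_pos: [0.515, 0.3125, 0.0199]
ee_rot: [-0.0, 0.633, 0.774, -0.0]
force: [-0.1, -0.6, -0.2]
grip_width: 0.007
gripper_force: 0.0
```

Request:
apply_moves([
  [[0, 0, 0.0005, 0, 0], [0, 0, 0.001, 0, 0], [0, 0, 0.0015, 0, 0], [0, 0, 0.0015, 0, 0]],
])

```text
time_s: 4.47
eef_pos: [0.515, 0.3125, 0.0184]
ee_rot: [-0.0, 0.633, 0.774, -0.0]
force: [-0.3, 1.1, -0.4]
grip_width: 0.005
gripper_force: 0.0
```

```bash
python3 - <<'E'
from h import *
f=grab('top');S=grab('side')
P=[[.515,.3126,.020]];print(proj(f,P),proj(S,P))
a=cv2.resize(f['pixels'][160:310,110:260],(400,400),interpolation=2);b=cv2.resize(S['pixels'][250:400,180:330],(400,400),interpolation=2)
cv2.imwrite('pics/c1.png',np.hstack([a,b])[:,:,::-1])
E
python3 go.py
```

```text
[[161.41408386 226.00048951]] [[257.38482902 331.08718601]]
t 4.57 pos [515.  312.5  18.5] yaw 101.44 tilt [-0.0001 -0.0001] F [-0.2 -0.3 -0.3] w 0.007 g 0.0 j [-0.41  0.7  -0.34  2.    0.46  0.52 -0.88]
```

View pics/c1.png

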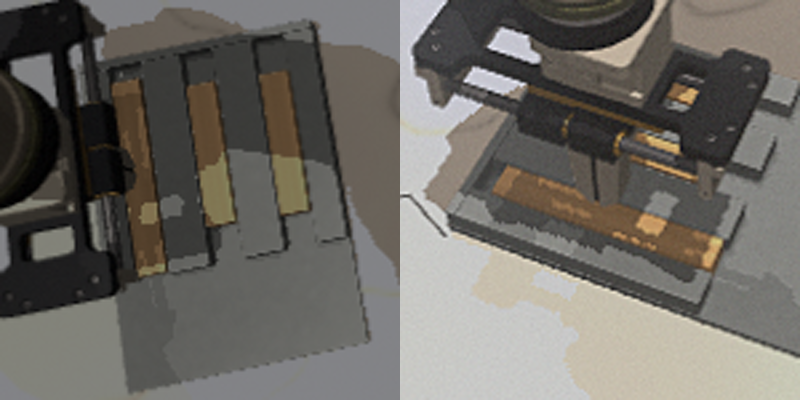

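The crop shows the closed fingertips above the middle of the long slat, at about (598,205) in the right half. They are not yet in firm contact, so I'll keep lowering in small steps.

Request:
apply_moves([
  [[0, 0, 0.001, 0, 0], [0, 0, 0.0015, 0, 0], [0, 0, 0.0015, 0, 0]],
])

```text
time_s: 4.82
eef_pos: [0.515, 0.3124, 0.0169]
ee_rot: [-0.0, 0.633, 0.774, -0.0]
force: [0.2, -0.2, 0.1]
grip_width: 0.009
gripper_force: 0.0
```

Run:
```python
from h import *
S=grab('side');C=cloud(S)*1000
print(S['mtx'])
for v in range(300,340,3):
    print(v,[tuple(C[v,u].round(0).astype(int)) for u in range(247,268,4)], S['pixels'][v,251:256:4].tolist())
```

```text
[[510.186788     0.         313.95679055]
 [  0.         510.186788   193.76075484]
 [  0.           0.           1.        ]]
300 [(np.int64(499), np.int64(346), np.int64(152)), (np.int64(495), np.int64(343), np.int64(153)), (np.int64(490), np.int64(340), np.int64(153)), (np.int64(485), np.int64(337), np.int64(153)), (np.int64(481), np.int64(332), np.int64(151)), (np.int64(484), np.int64(319), np.int64(134))] [[52, 51, 51], [52, 51, 52]]
303 [(np.int64(499), np.int64(347), np.int64(147)), (np.int64(494), np.int64(345), np.int64(148)), (np.int64(487), np.int64(344), np.int64(152)), (np.int64(482), np.int64(341), np.int64(153)), (np.int64(479), np.int64(335), np.int64(149)), (np.int64(475), np.int64(331), np.int64(147))] [[38, 39, 41], [46, 44, 44]]
306 [(np.int64(501), np.int64(346), np.int64(137)), (np.int64(494), np.int64(345), np.int64(141)), (np.int64(487), np.int64(344), np.int64(146)), (np.int64(481), np.int64(343), np.int64(149)), (np.int64(478), np.int64(337), np.int64(144)), (np.int64(473), np.int64(334), np.int64(145))] [[38, 35, 36], [44, 43, 43]]
309 [(np.int64(521), np.i
[... 2693 characters left out ...]
), (np.int64(498), np.int64(309), np.int64(24))] [[106, 84, 62], [112, 88, 63]]
336 [(np.int64(523), np.int64(330), np.int64(21)), (np.int64(517), np.int64(327), np.int64(22)), (np.int64(512), np.int64(323), np.int64(21)), (np.int64(505), np.int64(321), np.int64(24)), (np.int64(500), np.int64(317), np.int64(24)), (np.int64(495), np.int64(313), np.int64(23))] [[76, 70, 67], [102, 81, 56]]
339 [(np.int64(519), np.int64(336), np.int64(23)), (np.int64(513), np.int64(332), np.int64(22)), (np.int64(509), np.int64(327), np.int64(19)), (np.int64(502), np.int64(325), np.int64(23)), (np.int64(499), np.int64(319), np.int64(19)), (np.int64(490), np.int64(319), np.int64(26))] [[70, 70, 66], [76, 76, 75]]
```

Run:
```python
from h import *
f=grab('wrist','w2.png');p=np.array(ctrl.get_state()['eef_pos']);C=cloud(f)*1000
for dz in(0,.01,.02,.03): print(dz,proj(f,p+[0,0,dz]))
for v in range(200,262,4): print(v,C[v,312].round(0),C[v,320].round(0),C[v,328].round(0))
```

```text
0 [[320.3021352  227.18118482]]
0.01 [[320.24636209 232.57068525]]
0.02 [[320.18501963 238.50049314]]
0.03 [[320.11723957 245.0552059 ]]
200 [505. 333.  21.] [510. 334.  22.] [516. 335.  22.]
204 [506. 330.  22.] [511. 331.  20.] [517. 333.  22.]
208 [506. 327.  21.] [512. 329.  22.] [517. 330.  21.]
212 [507. 324.  20.] [512. 325.  21.] [518. 326.  20.]
216 [507. 322.  22.] [513. 323.  22.] [518. 324.  22.]
220 [508. 319.  22.] [513. 320.  22.] [519. 321.  22.]
224 [508. 315.  21.] [514. 317.  22.] [520. 318.  22.]
228 [509. 313.  23.] [515. 313.  21.] [520. 315.  22.]
232 [508. 321.  48.] [515. 311.  22.] [518. 323.  48.]
236 [508. 322.  56.] [513. 320.  51.] [518. 323.  55.]
240 [509. 321.  61.] [513. 321.  58.] [518. 323.  60.]
244 [509. 321.  66.] [513. 321.  63.] [518. 322.  64.]
248 [509. 321.  70.] [514. 320.  67.] [518. 323.  70.]
252 [509. 321.  76.] [513. 321.  73.] [517. 323.  75.]
256 [509. 321.  80.] [514. 320.  77.] [517. 322.  79.]
260 [509. 320.  83.] [514. 321.  82.] [517. 322.  83.]
```

View pics/w2.png

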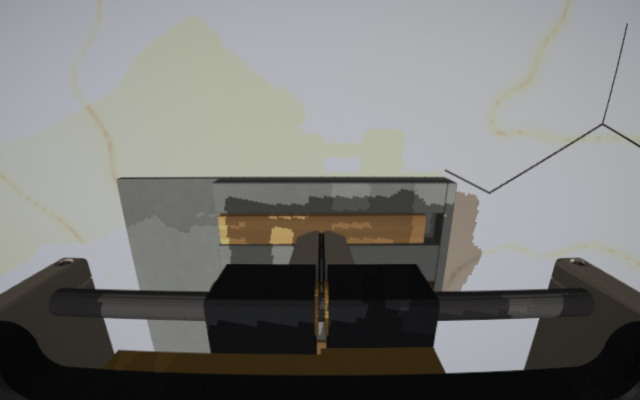

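The wrist view shows the closed fingertips at (320,232), above the slat's middle. Depth from the wrist and side cameras agrees: the real fingertips are at z≈46 mm while the reported TCP is at 17 mm. So the reported TCP is about 29 mm beyond the real tips, and contact should come near a reported z of −7. I'll go down carefully on force.

Request:
apply_moves([
  [[0, 0, 0.008, 0, 0], [0, 0, 0.014, 0, 0], [0, 0, 0.017, 0, 0], [0, 0, 0.018, 0, 0], [0, 0, 0.018, 0, 0], [0, 0, 0.018, 0, 0]],
])

```text
time_s: 5.42
eef_pos: [0.515, 0.3125, -0.0011]
ee_rot: [-0.0, 0.633, 0.774, -0.0]
force: [0.6, 0.2, 1.4]
grip_width: 0.003
gripper_force: 0.0
```

```bash
python3 - <<'E'
from h import *
f=grab('wrist');C=cloud(f)*1000
for v in range(216,250,2): print(v,C[v,308:334:4,2].round(0),C[v,312,:2].round(0))
E
python3 go.py
```

```text
216 [21. 20. 21. 21. 22. 20. 22.] [507. 328.]
218 [21. 21. 21. 21. 20. 21. 21.] [507. 327.]
220 [20. 20. 22. 21. 20. 21. 20.] [507. 325.]
222 [16. 17. 17. 17. 17. 16. 16.] [508. 322.]
224 [20. 20. 22. 21. 20. 21. 21.] [508. 322.]
226 [21. 21. 22. 21. 21. 21. 21.] [508. 321.]
228 [21. 22. 22. 21. 23. 22. 22.] [508. 320.]
230 [22. 23. 26. 22. 22. 29. 22.] [508. 319.]
232 [30. 31. 31. 22. 22. 31. 31.] [508. 321.]
234 [34. 33. 32. 30. 30. 34. 33.] [508. 321.]
236 [37. 37. 35. 33. 33. 37. 37.] [508. 321.]
238 [39. 39. 40. 36. 35. 39. 40.] [509. 321.]
240 [42. 42. 42. 39. 39. 42. 43.] [509. 321.]
242 [45. 45. 45. 42. 42. 44. 44.] [509. 321.]
244 [47. 48. 48. 44. 43. 47. 48.] [509. 322.]
246 [50. 50. 50. 47. 47. 50. 50.] [509. 321.]
248 [53. 54. 53. 49. 50. 52. 52.] [509. 322.]
t 5.47 pos [515.1 312.6  -1. ] yaw 101.44 tilt [-0.  0.] F [-0.1 -1.1  0. ] w 0.007 g 0.0 j [-0.43  0.73 -0.32  2.    0.48  0.48 -0.9 ]
```

Request:
apply_moves([
  [[0, 0, 0.004, 0, 0], [0, 0, 0.0055, 0, 0], [0, 0, 0.006, 0, 0], [0, 0, 0.0065, 0, 0], [0, 0, 0.0065, 0, 0]],
])

```text
time_s: 5.88
eef_pos: [0.5153, 0.3126, -0.0062]
ee_rot: [0.0, 0.633, 0.774, 0.0]
force: [-2.8, -2.5, 15.9]
grip_width: 0.005
gripper_force: 8.2
```

Request:
apply_moves([
  [[0, -0.003, 0, 0, 0], [0, -0.009, 0, 0, 0], [0, -0.018, 0, 0, 0], [0, -0.028, 0, 0, 0], [0, -0.038, 0, 0, 0], [0, -0.048, 0, 0, 0], [0, -0.058, 0, 0, 0], [0, -0.068, 0, 0, 0], [0, -0.078, 0, 0, 0], [0, -0.087, 0, 0, 0], [0, -0.092, 0, 0, 0], [0, -0.092, 0, 0, 0]],
])

```text
time_s: 6.88
eef_pos: [0.4253, 0.2956, -0.0062]
ee_rot: [0.0, 0.633, 0.774, 0.002]
force: [-1.7, 0.8, 16.7]
grip_width: -0.0
gripper_force: 8.4
```

```bash
python3 go.py
python3 - <<'E'
from m import *
S=grab('side');print(rects(S,(190,250,375,399),.022,amin=40))
T=grab('top');print(rects(T,(135,160,255,320),.022,amin=40))
E
```

```text
t 6.88 pos [425.3 295.6  -6.2] yaw 101.49 tilt [0.0026 0.0024] F [-1.7  0.8 16.7] w -0.0 g 8.4 j [-0.55  0.68 -0.24  2.21  0.52  0.31 -1.04]
[(424.9, 299.9, 150.8, 30.4, 11.4), (473.5, 255.5, 141.6, 11.2, 10.8)]
[(427.0, 293.4, 148.4, 18.6, 11.5), (532.9, 258.2, 108.7, 23.2, 10.9), (540.9, 202.8, 108.2, 23.4, 10.8)]
```

Request:
apply_moves([
  [[0, 0, -0.015, 0, 0], [-0.056, 0.0976, -0.016, 0, 0], [-0.056, 0.0976, -0.016, 0, 0], [-0.056, 0.0976, -0.016, 0, 0], [-0.056, 0.0976, -0.016, 0, 0], [-0.056, 0.0976, -0.012, 0, 0], [-0.056, 0.0976, -0.006, 0, 0], [-0.056, 0.0976, -0.002, 0, 0], [-0.056, 0.0976, -0.001, 0, 0], [-0.056, 0.0976, -0.0003, 0, 0], [-0.056, 0.0976, 0, 0, 0], [-0.056, 0.0976, 0, 0, 0]],
])

```text
time_s: 7.98
eef_pos: [0.53, 0.2593, -0.0062]
ee_rot: [0.0, 0.632, 0.775, -0.001]
force: [-3.6, -4.1, 23.1]
grip_width: 0.007
gripper_force: 11.2
```

```bash
python3 go.py 532 259 -7.5 101.4
```

```text
t 7.98 pos [530.  259.3  -6.2] yaw 101.58 tilt [-0.     -0.0013] F [-3.6 -4.1 23.1] w 0.007 g 11.2 j [-0.34  0.73 -0.32  2.03  0.51  0.45 -0.84]
shift [-0.0007  0.0019  0.0013] turn 0.18 rows 0.1
```

Request:
apply_moves([
  [[0, -0.003, -0.0003, 0, 0], [0, -0.009, -0.0003, 0, 0], [0, -0.018, -0.0003, 0, 0], [0, -0.028, -0.0003, 0, 0], [0, -0.038, -0.0003, 0, 0], [0, -0.049, -0.0003, 0, 0], [0, -0.06, -0.0003, 0, 0], [0, -0.071, -0.0003, 0, 0], [0, -0.082, -0.0003, 0, 0], [0, -0.091, -0.0003, 0, 0], [0, -0.096, -0.0003, 0, 0], [0, -0.096, -0.0003, 0, 0]],
])

```text
time_s: 8.98
eef_pos: [0.4364, 0.2416, -0.0062]
ee_rot: [0.0, 0.632, 0.775, 0.001]
force: [-0.7, 0.8, 17.9]
grip_width: 0.007
gripper_force: 8.9
```

```bash
python3 go.py 540.6 203.6 -7.5 101.4
python3 - <<'E'
from m import *
S=grab('side');print(rects(S,(190,250,375,399),.022,amin=40))
T=grab('top');print(rects(T,(135,160,255,320),.022,amin=40))
E
```

```text
t 8.98 pos [436.4 241.6  -6.2] yaw 101.64 tilt [0.0015 0.0018] F [-0.7  0.8 17.9] w 0.007 g 8.9 j [-0.46  0.67 -0.23  2.25  0.55  0.27 -0.97]
shift [-0.0582  0.0944  0.0014] turn 0.24 rows 2.7
[(424.4, 299.4, 150.6, 30.1, 11.3), (437.7, 246.3, 110.8, 31.0, 11.8), (486.3, 193.6, 142.3, 16.1, 11.3)]
[(370.1, 281.1, 21.7, 17.8, 10.5), (440.4, 236.1, 108.1, 13.1, 12.4), (489.1, 306.0, 20.2, 17.4, 11.0), (540.9, 202.8, 108.2, 23.4, 10.8)]
```

Request:
apply_moves([
  [[0, 0, -0.015, 0, 0], [-0.058, 0.095, -0.016, 0, 0], [-0.058, 0.095, -0.016, 0, 0], [-0.058, 0.095, -0.016, 0, 0], [-0.058, 0.095, -0.016, 0, 0], [-0.058, 0.095, -0.012, 0, 0], [-0.058, 0.095, -0.006, 0, 0], [-0.058, 0.095, -0.002, 0, 0], [-0.058, 0.095, -0.001, 0, 0], [-0.058, 0.095, -0.0003, 0, 0], [-0.058, 0.095, 0, 0, 0], [-0.058, 0.095, 0, 0, 0]],
])

```text
time_s: 10.08
eef_pos: [0.5399, 0.2027, -0.0062]
ee_rot: [0.0, 0.632, 0.775, -0.001]
force: [-5.5, -2.2, 20.8]
grip_width: 0.008
gripper_force: 10.4
```

```bash
python3 go.py 540.6 203.6 -7.5 101.4
```

```text
t 10.08 pos [539.9 202.7  -6.2] yaw 101.61 tilt [-0.0009 -0.0011] F [-5.5 -2.2 20.8] w 0.008 g 10.4 j [-0.24  0.72 -0.33  2.06  0.53  0.44 -0.78]
shift [0.0007 0.0008 0.0013] turn 0.21 rows 0.0
```

Request:
apply_moves([
  [[0, -0.003, -0.0003, 0, 0], [0, -0.009, -0.0003, 0, 0], [0, -0.018, -0.0003, 0, 0], [0, -0.028, -0.0003, 0, 0], [0, -0.038, -0.0003, 0, 0], [0, -0.049, -0.0003, 0, 0], [0, -0.06, -0.0003, 0, 0], [0, -0.071, -0.0003, 0, 0], [0, -0.082, -0.0003, 0, 0], [0, -0.091, -0.0003, 0, 0], [0, -0.096, -0.0003, 0, 0], [0, -0.096, -0.0003, 0, 0]],
])

```text
time_s: 11.08
eef_pos: [0.4464, 0.1842, -0.0062]
ee_rot: [-0.0, 0.632, 0.775, 0.001]
force: [-2.8, 1.3, 15.5]
grip_width: 0.004
gripper_force: 7.8
```

Request:
apply_moves([
  [[0, 0, -0.02, 0, 0], [0, 0, -0.05, 15, 0.045], [0, 0, -0.09, 30, 0.045], [0, 0, -0.12, 45, 0.045], [0, -0.02, -0.12, 60, 0.045], [0, -0.04, -0.12, 75, 0.045], [0, -0.06, -0.12, 90, 0.045], [0, -0.06, -0.12, 90, 0.045], [0, -0.06, -0.12, 90, 0.045], [0, -0.06, -0.12, 90, 0.045], [0, -0.06, -0.12, 90, 0.045], [0, -0.06, -0.12, 90, 0.045]],
])

```text
time_s: 12.08
eef_pos: [0.3877, 0.1712, 0.1128]
ee_rot: [0.0, 0.981, 0.195, -0.0]
force: [0.0, 0.1, -0.9]
grip_width: 0.485
gripper_force: 0.0
```

```bash
python3 - <<'E'
from m import *
T=grab('top','t2.png');print(rects(T,(135,160,255,330),.022,amin=40))
S=grab('side');print(rects(S,(190,250,375,399),.022,amin=40))
W=grab('wrist','w3.png');print(rects(W,(0,0,640,250),.022,amin=40))
E
python3 go.py 425.2 294.6 60 11.4
```

```text
[(453.5, 242.9, 80.8, 22.7, 11.6), (457.3, 301.5, 84.7, 21.9, 11.8), (469.4, 188.2, 65.8, 22.6, 11.5)]
[(424.7, 299.2, 151.6, 30.1, 11.1), (437.8, 246.0, 111.4, 31.5, 10.7), (446.2, 190.2, 111.3, 31.4, 10.3)]
[(479.3, -196.1, 28.7, 11.6, 65.5), (447.7, 184.3, 109.6, 22.6, 11.1), (439.4, 240.2, 109.8, 23.1, 11.5), (426.8, 294.0, 149.2, 23.9, 11.8)]
t 12.23 pos [388.  171.3 112.8] yaw 22.97 tilt [-0.0006 -0.0008] F [-0.6  0.4 -0.2] w 0.484 g 0.0 j [-0.5   0.38 -0.06  2.34  0.06  0.43 -1.78]
shift [ 0.0824 -0.099   0.0527] turn 11.57 rows 3.3
```

View pics/w3.png

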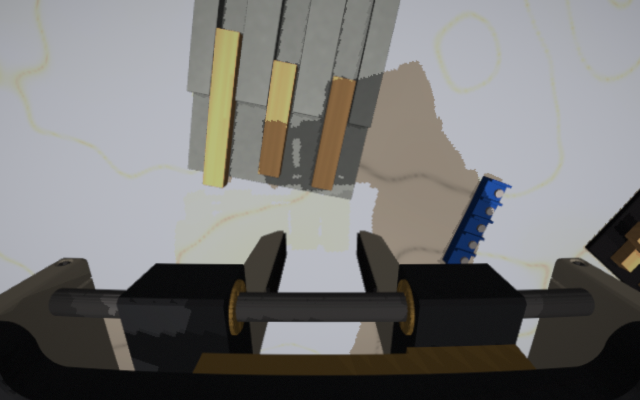

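The wrist view shows all three slats out on the apron: long at (220,110), shorts at (277,120) and (335,130). I'll grasp the long one first.

```bash
python3 go.py 425.5 294.4 10 11.4
```

```text
t 12.23 pos [388.  171.3 112.8] yaw 22.97 tilt [-0.0006 -0.0008] F [-0.6  0.4 -0.2] w 0.484 g 0.0 j [-0.5   0.38 -0.06  2.34  0.06  0.43 -1.78]
shift [ 0.0827 -0.0988  0.1027] turn 11.57 rows 4.0
```

Request:
apply_moves([
  [[0.0827, -0.0988, 0.06, 11.5, 0.043], [0.0827, -0.0988, 0.06, 11.5, 0.043], [0.0827, -0.0988, 0.06, 11.5, 0.043], [0.0827, -0.0988, 0.06, 11.5, 0.043], [0.0827, -0.0988, 0.1027, 11.5, 0.043], [0.0827, -0.0988, 0.1027, 11.5, 0.043], [0.0827, -0.0988, 0.1027, 11.5, 0.043], [0.0827, -0.0988, 0.1027, 11.5, 0.043], [0.0827, -0.0988, 0.1027, 11.5, 0.043]],
])

```text
time_s: 12.98
eef_pos: [0.428, 0.2933, 0.0124]
ee_rot: [-0.0, 0.995, 0.097, 0.001]
force: [0.4, -0.4, -0.1]
grip_width: 0.462
gripper_force: 0.0
```

```bash
python3 go.py 425.5 294.4 -19.5 11.4
```

```text
t 12.98 pos [428.  293.3  12.4] yaw 11.15 tilt [0.0015 0.0011] F [ 0.4 -0.4 -0.1] w 0.462 g 0.0 j [-0.72  0.64  0.01  2.21 -0.02  0.3  -2.07]
shift [-0.0023 -0.0015  0.0319] turn -0.25 rows 0.8
```

Request:
apply_moves([
  [[0, 0, 0.008, 0, 0.043], [0, 0, 0.016, 0, 0.043], [0, 0, 0.023, 0, 0.043], [0, 0, 0.028, 0, 0.043], [0, 0, 0.0295, 0, 0.043], [0, 0, 0.0295, 0, 0.043], [0, 0, 0.0295, 0, 0.043]],
])

```text
time_s: 13.57
eef_pos: [0.4274, 0.2937, -0.0193]
ee_rot: [0.0, 0.995, 0.097, -0.0]
force: [-0.6, -0.5, -0.2]
grip_width: 0.465
gripper_force: 0.0
```

```bash
python3 go.py 425.5 294.4 -19.5 11.4
```

```text
t 13.57 pos [427.4 293.7 -19.3] yaw 11.15 tilt [-0.0004 -0.0004] F [-0.6 -0.5 -0.2] w 0.465 g 0.0 j [-0.72  0.7   0.01  2.22 -0.02  0.23 -2.07]
shift [-0.0017 -0.0011  0.0002] turn -0.25 rows 0.0
```

Request:
apply_moves([
  [[-0.002, -0.001, 0, -0.3, 0.043], [-0.002, -0.001, 0, -0.3, 0.01], [-0.002, -0.001, 0, -0.3, 0.01], [-0.002, -0.001, 0, -0.3, 0.01], [-0.002, -0.001, 0, -0.3, 0.01], [-0.002, -0.001, 0, -0.3, 0.01], [-0.002, -0.001, 0, -0.3, 0.01], [-0.002, -0.001, 0, -0.3, 0.01]],
])

```text
time_s: 14.23
eef_pos: [0.4254, 0.2945, -0.019]
ee_rot: [-0.0, 0.995, 0.1, 0.0]
force: [-0.8, -0.1, 2.5]
grip_width: 0.236
gripper_force: 30.0
```

```bash
python3 go.py 539.9 -263.7 120 76.8
python3 - <<'E'
from m import *
W=grab('wrist');C=cloud(W)*1000
S=grab('side');print(rects(S,(190,250,375,399),.022,amin=40))
E
```

```text
t 14.23 pos [425.4 294.5 -19. ] yaw 11.46 tilt [0.0001 0.0002] F [-0.8 -0.1  2.5] w 0.236 g 30.0 j [-0.72  0.7   0.01  2.22 -0.02  0.23 -2.07]
shift [ 0.0013  0.5697 -0.139 ] turn -65.34 rows 14.1
[(381.4, 290.4, 62.6, 29.9, 11.4), (493.5, 303.4, 32.3, 15.8, 59.8), (409.4, 234.0, 51.0, 41.3, 11.0), (412.7, 184.1, 42.9, 31.8, 10.9)]
```

Request:
apply_moves([
  [[0, 0, -0.01, 0, 0.01], [0, 0, -0.04, 0, 0.01], [0, 0.02, -0.08, 0, 0.01], [0, 0.05, -0.09, -5, 0.01], [0, 0.09, -0.09, -12, 0.01], [0, 0.13, -0.09, -19, 0.01], [0, 0.17, -0.09, -26, 0.01], [0, 0.21, -0.09, -33, 0.01], [0, 0.25, -0.09, -40, 0.01], [0, 0.29, -0.09, -47, 0.01], [0, 0.33, -0.09, -54, 0.01], [0, 0.37, -0.09, -60, 0.01]],
])

```text
time_s: 15.33
eef_pos: [0.4987, -0.0707, 0.0715]
ee_rot: [0.0, 0.81, 0.586, -0.0]
force: [0.7, -0.2, -1.6]
grip_width: 0.23
gripper_force: 30.0
```

```bash
python3 go.py 539.9 -263.7 50 76.8
```

```text
t 15.33 pos [498.7 -70.7  71.5] yaw 71.8 tilt [ 0.0001 -0.001 ] F [ 0.7 -0.2 -1.6] w 0.23 g 30.0 j [ 0.29  0.54 -0.38  2.19  0.43  0.48 -0.73]
shift [-0.1704  0.0994  0.0217] turn -5.0 rows 4.8
```

Request:
apply_moves([
  [[-0.1704, 0.0994, 0.0, -5, 0.01], [-0.1704, 0.0994, 0.0, -5, 0.01], [-0.1704, 0.0994, 0.0, -5, 0.01], [-0.1704, 0.0994, 0.0, -5, 0.01], [-0.1704, 0.0994, 0.0, -5, 0.01], [-0.1704, 0.0994, 0.015, -5, 0.01], [-0.1704, 0.0994, 0.0315, -5, 0.01], [-0.1704, 0.0994, 0.0415, -5, 0.01], [-0.1704, 0.0994, 0.0415, -5, 0.01], [-0.1704, 0.0994, 0.0415, -5, 0.01], [-0.1704, 0.0994, 0.0415, -5, 0.01]],
])

```text
time_s: 16.25
eef_pos: [0.5393, -0.2609, 0.0302]
ee_rot: [0.0, 0.785, 0.619, 0.0]
force: [0.5, 0.3, -0.6]
grip_width: 0.236
gripper_force: 30.0
```

```bash
python3 - <<'E'
from m import *
T=grab('top');S=grab('side','s3.png');b=(380,160,510,290)
print('T',rects(T,b,.0715,zmin=.060,amin=20)); print('laid',rects(T,b,.040,zmin=.033,amin=20))
print('S',rects(S,(340,100,480,205),.0715,zmin=.060,amin=20))
cv2.imwrite('pics/c3.png',np.hstack([cv2.resize(T['pixels'][160:285,385:510],(400,400),interpolation=2),cv2.resize(S['pixels'][90:215,345:470],(400,400),interpolation=2)])[:,:,::-1])
E
python3 go.py 539.9 -263.7 -1 76.8
```

```text
T [(548.2, -219.6, 68.0, 23.3, 76.8)]
laid [(480.3, -211.5, 76.8, 22.0, 75.6), (552.2, -228.9, 71.0, 25.4, 76.8)]
S [(543.5, -224.5, 108.5, 31.2, 77.4), (516.5, -305.9, 54.8, 20.5, -72.6)]
t 16.35 pos [ 539.5 -261.2   30.3] yaw 76.5 tilt [ 0.001  -0.0006] F [-0.4  0.3 -0.4] w 0.23 g 30.0 j [ 0.62  0.69 -0.4   2.    0.5   0.55 -0.36]
shift [-0.0023  0.001   0.0314] turn -0.3 rows 0.8
```

View pics/c3.png

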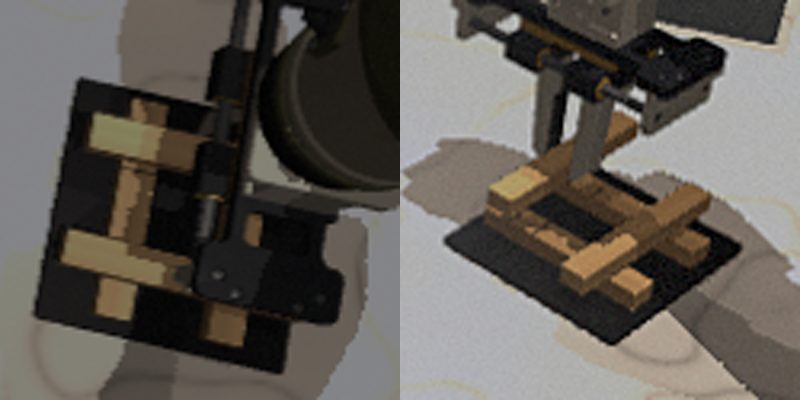

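The crop shows the slat held level over the free bearer places, parallel to the laid one. Its far end is at (100,130) in the left half, which matches the expected position within 2 mm.

Request:
apply_moves([
  [[-0.0023, 0.001, 0.005, -0.3, 0.01], [-0.0023, 0.001, 0.013, -0.3, 0.01], [-0.0023, 0.001, 0.021, -0.3, 0.01], [-0.0023, 0.001, 0.027, -0.3, 0.01], [-0.0023, 0.001, 0.03, -0.3, 0.01], [-0.0023, 0.001, 0.031, -0.3, 0.01], [-0.0023, 0.001, 0.0314, -0.3, 0.01], [-0.0023, 0.001, 0.0314, -0.3, 0.01]],
])

```text
time_s: 17.02
eef_pos: [0.5387, -0.2637, -0.0012]
ee_rot: [-0.0, 0.784, 0.621, -0.001]
force: [-4.3, 1.8, 15.7]
grip_width: 0.234
gripper_force: 30.0
```

```bash
python3 - <<'E'
from m import *
T=grab('top');S=grab('side');W=grab('wrist');b=(380,160,510,290)
print('T',rects(T,b,.040,zmin=.033,amin=20))
print('S',rects(S,(340,100,480,205),.040,zmin=.032,amin=20))
print('W',rects(W,(0,0,640,300),.040,zmin=.033,amin=40))
E
python3 go.py 539.9 -263.7 -1 76.8
```

```text
T [(481.3, -207.8, 69.2, 22.0, 75.6), (548.3, -222.6, 68.2, 21.9, 78.1)]
S [(470.2, -241.5, 157.6, 29.1, 75.6), (542.7, -234.5, 113.4, 30.0, 77.0), (516.7, -310.0, 54.5, 19.7, -74.6)]
W [(559.0, -294.7, 14.0, 5.0, 87.7), (507.8, -282.8, 14.2, 5.3, 61.8), (481.3, -215.9, 83.7, 24.7, 75.5), (544.7, -240.2, 102.1, 22.3, 76.9)]
t 17.17 pos [ 538.7 -263.7   -1.2] yaw 76.77 tilt [-0.0011 -0.0006] F [-5.7  0.8 14.9] w 0.231 g 30.0 j [ 0.6   0.74 -0.36  2.01  0.53  0.49 -0.38]
shift [ 0.0003  0.0012 -0.0002] turn -0.03 rows 0.0
```

Request:
apply_moves([
  [[0, 0.0015, -0.002, 0, 0.01], [0, 0.0015, -0.002, 0, 0.01], [0, 0.0015, -0.001, 0, 0.01], [0, 0.0015, -0.001, 0, 0.01], [0, 0.0015, -0.001, 0, 0.043], [0, 0.0015, -0.001, 0, 0.043], [0, 0.0015, -0.001, 0, 0.043], [0, 0.0015, -0.001, 0, 0.043], [0, 0.0015, -0.01, 0, 0.043], [0, 0.0015, -0.03, 0, 0.043], [0, 0.0015, -0.06, 0, 0.043], [0, 0.0015, -0.1, 0, 0.043]],
])

```text
time_s: 18.17
eef_pos: [0.5393, -0.2635, 0.0977]
ee_rot: [-0.002, 0.784, 0.621, -0.001]
force: [-0.1, 0.1, 0.2]
grip_width: 0.461
gripper_force: 0.0
```

```bash
python3 go.py 438.7 240.5 20 11.4
```

```text
t 18.17 pos [ 539.3 -263.5   97.7] yaw 76.79 tilt [-0.0038  0.0019] F [-0.1  0.1  0.2] w 0.461 g 0.0 j [ 0.68  0.61 -0.47  1.95  0.42  0.69 -0.28]
shift [ 0.4676 -0.2128  0.0791] turn 65.39 rows 12.5
```

Request:
apply_moves([
  [[0.037, -0.017, 0, 6, 0.043], [0.074, -0.034, 0, 13, 0.043], [0.111, -0.051, 0, 20, 0.043], [0.149, -0.068, 0, 27, 0.043], [0.187, -0.085, 0, 34, 0.043], [0.225, -0.102, 0, 41, 0.043], [0.263, -0.12, 0, 48, 0.043], [0.3, -0.136, 0, 55, 0.043], [0.338, -0.154, 0, 62, 0.043], [0.376, -0.171, 0, 65.4, 0.043], [0.413, -0.188, 0, 65.4, 0.043], [0.445, -0.202, 0, 65.4, 0.043]],
])

```text
time_s: 19.17
eef_pos: [0.445, 0.2185, 0.0987]
ee_rot: [-0.001, 0.995, 0.1, 0.0]
force: [0.6, 0.6, 0.1]
grip_width: 0.464
gripper_force: 0.0
```

Request:
apply_moves([
  [[0.006, 0.024, 0.03, 0, 0.043], [0.006, 0.024, 0.06, 0, 0.043], [0.006, 0.024, 0.075, 0, 0.043], [0.006, 0.024, 0.08, 0, 0.043], [0.006, 0.024, 0.08, 0, 0.043], [0.006, 0.024, 0.08, 0, 0.043]],
])

```text
time_s: 19.67
eef_pos: [0.4569, 0.193, 0.0186]
ee_rot: [-0.0, 0.995, 0.099, 0.0]
force: [0.7, -0.4, 0.8]
grip_width: 0.462
gripper_force: 0.0
```

```bash
python3 go.py 438.7 240.5 -19.5 11.4;python3 - <<'E'
from m import *
T=grab('top');b=(380,160,510,290)
print('T',rects(T,b,.040,zmin=.033,amin=20))
S=grab('side');print('S',rects(S,(340,120,480,205),.040,zmin=.035,amin=20))
E
```

```text
t 19.67 pos [456.9 193.   18.6] yaw 11.34 tilt [0.0001 0.0003] F [ 0.7 -0.4  0.8] w 0.462 g 0.0 j [-0.48  0.61 -0.05  2.25  0.11  0.28 -2.  ]
shift [-0.0085 -0.0502  0.0382] turn -0.06 rows 1.5
T [(471.6, -246.3, 148.5, 22.4, 75.6), (541.3, -262.1, 148.4, 22.1, 76.8)]
S [(471.0, -243.3, 154.4, 26.8, 75.7), (540.6, -258.8, 156.9, 27.9, 77.0), (671.0, -267.4, 75.6, 53.7, -10.1)]
```

Request:
apply_moves([
  [[-0.0114, 0.0065, 0, 0, 0.043], [-0.0114, 0.0065, 0, 0, 0.043], [-0.0114, 0.0065, 0, 0, 0.043], [-0.0114, 0.0065, 0.005, 0, 0.043], [-0.0114, 0.0065, 0.005, 0, 0.043]],
])

```text
time_s: 20.18
eef_pos: [0.4475, 0.1847, 0.0128]
ee_rot: [-0.0, 0.995, 0.099, 0.0]
force: [0.3, -0.1, -0.1]
grip_width: 0.466
gripper_force: 0.0
```

```bash
python3 - <<'E'
from m import *
W=grab('wrist');S=grab('side');print('W',rects(W,(0,0,640,240),.022,amin=40));print('S',rects(S,(190,250,375,399),.022,amin=40))
E
python3 go.py 447 184.4 -19.5 11.3
```

```text
W [(472.9, 189.3, 61.8, 22.1, 10.5), (463.3, 244.1, 64.4, 24.9, 11.7)]
S [(437.7, 245.9, 111.2, 31.8, 11.2), (425.4, 185.9, 69.8, 31.9, 10.8)]
t 20.28 pos [447.1 184.5  12.9] yaw 11.36 tilt [0.     0.0001] F [-0.2 -0.1 -0.8] w 0.465 g 0.0 j [-0.47  0.62 -0.05  2.28  0.12  0.24 -2.  ]
shift [-0.0002  0.0001  0.0324] turn 0.06 rows 0.8
```

Request:
apply_moves([
  [[0, 0, 0.01, 0, 0.043], [0, 0, 0.02, 0, 0.043], [0, 0, 0.028, 0, 0.043], [0, 0, 0.0324, 0, 0.043], [0, 0, 0.0324, 0, 0.043], [0, 0, 0.0324, 0, 0.01], [0, 0, 0.0324, 0, 0.01], [0, 0, 0.0324, 0, 0.01], [0, 0, 0.0324, 0, 0.01], [0, 0, 0.0324, 0, 0.01], [0, 0, 0.0324, 0, 0.01], [0, 0, 0.0324, 0, 0.01]],
])

```text
time_s: 21.28
eef_pos: [0.447, 0.1843, -0.0191]
ee_rot: [-0.0, 0.995, 0.099, 0.0]
force: [0.2, -0.8, 3.7]
grip_width: 0.229
gripper_force: 30.0
```

```bash
python3 go.py 498 -289.5 60 -13.2 514 -221.3 60 -13.2
```

```text
t 21.28 pos [447.  184.3 -19.1] yaw 11.35 tilt [0.0005 0.0002] F [ 0.2 -0.8  3.7] w 0.229 g 30.0 j [-0.49  0.68 -0.03  2.29  0.13  0.17 -2.01]
shift [-0.0433  0.4746 -0.0792] turn 24.55 rows 11.6
shift [-0.0142  0.4108 -0.0791] turn 24.55 rows 10.0
```

Request:
apply_moves([
  [[0, 0, -0.012, 0, 0.01], [0, 0, -0.045, 0, 0.01], [-0.004, 0.04, -0.07, 4, 0.01], [-0.007, 0.08, -0.08, 8, 0.01], [-0.011, 0.12, -0.08, 12, 0.01], [-0.015, 0.16, -0.08, 16, 0.01], [-0.018, 0.2, -0.08, 20, 0.01], [-0.022, 0.24, -0.08, 24.5, 0.01], [-0.025, 0.28, -0.08, 24.5, 0.01], [-0.029, 0.32, -0.08, 24.5, 0.01], [-0.033, 0.36, -0.08, 24.5, 0.01], [-0.036, 0.4, -0.08, 24.5, 0.01]],
])

```text
time_s: 22.28
eef_pos: [0.4898, -0.2172, 0.0607]
ee_rot: [0.0, 0.993, -0.115, -0.0]
force: [0.1, 1.1, 0.6]
grip_width: 0.234
gripper_force: 30.0
```

Request:
apply_moves([
  [[0.024, 0.069, 0, 0, 0.01], [0.024, 0.069, 0, 0, 0.01], [0.024, 0.069, 0, 0, 0.01], [0.024, 0.069, 0, 0, 0.01], [0.024, 0.069, 0, 0, 0.01]],
])

```text
time_s: 22.7
eef_pos: [0.4975, -0.2869, 0.0604]
ee_rot: [-0.0, 0.993, -0.115, -0.0]
force: [0.4, -0.8, 0.1]
grip_width: 0.234
gripper_force: 30.0
```

```bash
python3 go.py 497.8 -290 14.9 -13.2
```

```text
t 22.7 pos [ 497.5 -286.9   60.4] yaw -13.15 tilt [-0.0007  0.0009] F [ 0.4 -0.8  0.1] w 0.234 g 30.0 j [ 0.49  0.6  -0.1   2.05  0.11  0.5  -1.49]
shift [0.001  0.003  0.0455] turn 0.05 rows 1.1
```

Request:
apply_moves([
  [[0.001, 0.0025, 0.008, 0, 0.01], [0.001, 0.0025, 0.02, 0, 0.01], [0.001, 0.0025, 0.03, 0, 0.01], [0.001, 0.0025, 0.03, 0, 0.01], [0.001, 0.0025, 0.03, 0, 0.01]],
])

```text
time_s: 23.12
eef_pos: [0.4981, -0.2891, 0.0298]
ee_rot: [-0.0, 0.994, -0.114, -0.001]
force: [-0.6, 1.0, -0.3]
grip_width: 0.236
gripper_force: 30.0
```

```bash
python3 - <<'E'
from m import *
S=grab('side','s4.png')
cv2.imwrite('pics/c4.png',cv2.resize(S['pixels'][90:215,345:470],(500,500),interpolation=2)[:,:,::-1])
E
python3 go.py 497.8 -290 14.9 -13.2
```

```text
t 23.17 pos [ 498.4 -289.5   30.4] yaw -13.08 tilt [-0.0008  0.0005] F [ 0.1 -0.7 -1.1] w 0.231 g 30.0 j [ 0.49  0.65 -0.09  2.06  0.12  0.44 -1.49]
shift [-0.0004  0.0006  0.0155] turn 0.12 rows 0.4
```

View pics/c4.png

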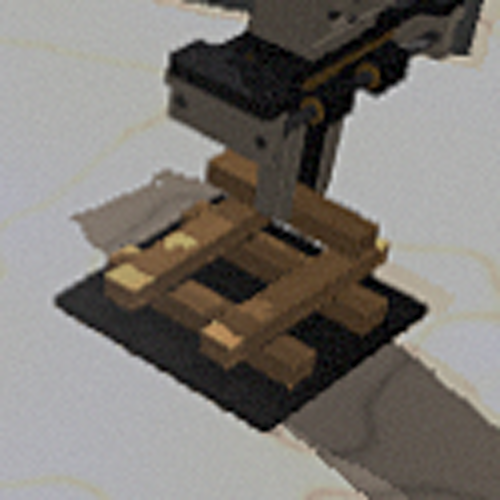

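The side crop shows both long slats laid parallel. The short slat is held above the far bearer, from (225,165) to (360,235), and spans both. I'll lower and release it.

Request:
apply_moves([
  [[-0.0004, 0.0005, 0.006, 0, 0.01], [-0.0004, 0.0005, 0.011, 0, 0.01], [-0.0004, 0.0005, 0.014, 0, 0.01], [-0.0004, 0.0005, 0.0152, 0, 0.01], [-0.0004, 0.0005, 0.0155, 0, 0.01], [-0.0004, 0.0005, 0.0155, 0, 0.01]],
])

```text
time_s: 23.67
eef_pos: [0.4978, -0.2907, 0.0151]
ee_rot: [-0.0, 0.993, -0.114, -0.0]
force: [0.1, 0.3, -0.1]
grip_width: 0.235
gripper_force: 30.0
```

```bash
python3 go.py 497.8 -290 14.9 -13.2
```

```text
t 23.67 pos [ 497.8 -290.7   15.1] yaw -13.15 tilt [-0.0001  0.    ] F [ 0.1  0.3 -0.1] w 0.235 g 30.0 j [ 0.49  0.67 -0.08  2.07  0.13  0.41 -1.5 ]
shift [-0.0002 -0.0007  0.0002] turn 0.05 rows 0.0
```

Request:
apply_moves([
  [[0, -0.0005, 0.0004, 0, 0.01], [0, -0.0005, 0.0008, 0, 0.01], [0, -0.0005, 0.0008, 0, 0.01], [0, -0.0005, 0.0008, 0, 0.01]],
])

```text
time_s: 24.0
eef_pos: [0.498, -0.2907, 0.0149]
ee_rot: [0.0, 0.993, -0.115, 0.0]
force: [-1.1, 0.1, 6.8]
grip_width: 0.233
gripper_force: 30.0
```

Contact at 7 N. I'll release it and go back for the last slat.

Request:
apply_moves([
  [[0, 0, -0.0004, 0, 0.043], [0, 0, -0.0004, 0, 0.043], [0, 0, -0.0004, 0, 0.043], [0, 0, -0.0004, 0, 0.043], [0, 0, -0.01, 0, 0.043], [0, 0, -0.03, 0, 0.043], [0, 0, -0.06, 0, 0.043], [0, 0, -0.08, 0, 0.043]],
])

```text
time_s: 24.67
eef_pos: [0.4982, -0.2903, 0.0965]
ee_rot: [0.0, 0.993, -0.114, 0.0]
force: [0.2, -0.1, -0.2]
grip_width: 0.465
gripper_force: 0.0
```

```bash
python3 go.py 438.7 240.5 60 11.4
```

```text
t 24.67 pos [ 498.2 -290.3   96.5] yaw -13.15 tilt [ 0.0005 -0.0002] F [ 0.2 -0.1 -0.2] w 0.465 g 0.0 j [ 0.5   0.55 -0.11  2.02  0.1   0.58 -1.48]
shift [-0.1787 -0.5034  0.0364] turn -24.55 rows 12.8
```

Request:
apply_moves([
  [[-0.1787, -0.5034, 0.0364, -24.5, 0.043], [-0.1787, -0.5034, 0.0364, -24.5, 0.043], [-0.1787, -0.5034, 0.0364, -24.5, 0.043], [-0.1787, -0.5034, 0.0364, -24.5, 0.043], [-0.1787, -0.5034, 0.0364, -24.5, 0.043], [-0.1787, -0.5034, 0.0364, -24.5, 0.043], [-0.1787, -0.5034, 0.0364, -24.5, 0.043], [-0.1787, -0.5034, 0.0364, -24.5, 0.043], [-0.1787, -0.5034, 0.0364, -24.5, 0.043], [-0.1787, -0.5034, 0.0364, -24.5, 0.043], [-0.1787, -0.5034, 0.0364, -24.5, 0.043], [-0.1787, -0.5034, 0.0364, -24.5, 0.043]],
])

```text
time_s: 25.67
eef_pos: [0.4419, 0.2076, 0.0608]
ee_rot: [-0.0, 0.995, 0.099, 0.0]
force: [1.1, -0.2, 0.1]
grip_width: 0.463
gripper_force: 0.0
```

```bash
python3 go.py 438.7 240.5 15 11.4
python3 - <<'E'
from m import *
T=grab('top');b=(380,160,510,290)
print('T short',rects(T,b,.056,zmin=.048,amin=20)); print('T long',rects(T,b,.040,zmin=.033,amin=20))
E
```

```text
t 25.67 pos [441.9 207.6  60.8] yaw 11.36 tilt [0.0005 0.0001] F [ 1.1 -0.2  0.1] w 0.463 g 0.0 j [-0.49  0.53 -0.1   2.24  0.13  0.37 -2.07]
shift [ 0.0033 -0.0329  0.0458] turn -0.04 rows 1.4
T short [(498.2, -289.5, 109.8, 23.2, -13.3)]
T long [(477.4, -223.1, 100.8, 22.0, 75.6), (496.5, -305.7, 113.1, 45.2, -13.9), (546.8, -239.0, 101.0, 22.1, 76.9)]
```

Request:
apply_moves([
  [[0.0033, -0.0329, 0.02, 0, 0.043], [0.0033, -0.0329, 0.0458, 0, 0.043], [0.0033, -0.0329, 0.0458, 0, 0.043], [0.0033, -0.0329, 0.0458, 0, 0.043], [0.0033, -0.0329, 0.0458, 0, 0.043], [0.0033, -0.0329, 0.0458, 0, 0.043]],
])

```text
time_s: 26.22
eef_pos: [0.4399, 0.2373, 0.0158]
ee_rot: [-0.0, 0.995, 0.098, 0.0]
force: [-0.7, 1.0, -0.5]
grip_width: 0.463
gripper_force: 0.0
```

```bash
python3 go.py 438.7 240.5 -19.5 11.4;python3 go.py 438.7 240.5 -19.5 11.4|tail -1
```

```text
t 26.22 pos [439.9 237.3  15.8] yaw 11.23 tilt [0.001  0.0001] F [-0.7  1.  -0.5] w 0.463 g 0.0 j [-0.56  0.62 -0.07  2.24  0.14  0.28 -2.13]
shift [-0.0006 -0.0034  0.0353] turn -0.17 rows 0.8
shift [-0.0006 -0.0034  0.0353] turn -0.17 rows 0.8
```

Request:
apply_moves([
  [[-0.0006, -0.002, 0.01, 0, 0.043], [-0.0006, -0.002, 0.02, 0, 0.043], [-0.0006, -0.002, 0.029, 0, 0.043], [-0.0006, -0.002, 0.0345, 0, 0.043], [-0.0006, -0.002, 0.0345, 0, 0.043]],
])

```text
time_s: 26.63
eef_pos: [0.4375, 0.2397, -0.0215]
ee_rot: [0.001, 0.995, 0.099, -0.001]
force: [0.6, 0.2, 0.6]
grip_width: 0.46
gripper_force: 0.0
```

```bash
python3 go.py 438.7 240.5 -19.5 11.4
```

```text
t 26.63 pos [437.5 239.7 -21.5] yaw 11.35 tilt [-0.002  -0.0014] F [0.6 0.2 0.6] w 0.46 g 0.0 j [-0.58  0.69 -0.05  2.26  0.15  0.2  -2.14]
shift [ 0.0014 -0.0005 -0.002 ] turn -0.05 rows 0.1
```

Request:
apply_moves([
  [[0.0014, -0.0005, -0.0018, 0, 0.043], [0.0014, -0.0005, -0.0018, 0, 0.043], [0.0014, -0.0005, -0.0018, 0, 0.01], [0.0014, -0.0005, -0.0018, 0, 0.01], [0.0014, -0.0005, -0.0018, 0, 0.01], [0.0014, -0.0005, -0.0018, 0, 0.01], [0.0014, -0.0005, -0.0018, 0, 0.01], [0.0014, -0.0005, -0.0018, 0, 0.01]],
])

```text
time_s: 27.3
eef_pos: [0.4395, 0.241, -0.018]
ee_rot: [-0.0, 0.995, 0.099, 0.0]
force: [0.3, -0.4, 3.6]
grip_width: 0.233
gripper_force: 30.0
```

```bash
python3 go.py 513.8 -221.8 60 -13.2
```

```text
t 27.3 pos [439.5 241.  -18. ] yaw 11.36 tilt [0.0003 0.0002] F [ 0.3 -0.4  3.6] w 0.233 g 30.0 j [-0.58  0.69 -0.05  2.25  0.15  0.2  -2.14]
shift [-0.0183  0.4684 -0.078 ] turn 24.56 rows 11.4
```

Request:
apply_moves([
  [[0, 0, -0.012, 0, 0.01], [0, 0, -0.045, 0, 0.01], [-0.0015, 0.04, -0.07, 4, 0.01], [-0.003, 0.08, -0.078, 8, 0.01], [-0.0045, 0.12, -0.078, 12, 0.01], [-0.006, 0.16, -0.078, 16, 0.01], [-0.0075, 0.2, -0.078, 20, 0.01], [-0.009, 0.24, -0.078, 24.5, 0.01], [-0.011, 0.28, -0.078, 24.5, 0.01], [-0.0125, 0.32, -0.078, 24.5, 0.01], [-0.014, 0.36, -0.078, 24.5, 0.01], [-0.0155, 0.4, -0.078, 24.5, 0.01]],
])

```text
time_s: 28.3
eef_pos: [0.5027, -0.1562, 0.0598]
ee_rot: [-0.0, 0.993, -0.114, -0.0]
force: [0.9, 0.5, -1.0]
grip_width: 0.234
gripper_force: 30.0
```

```bash
python3 go.py 514.6 -222 60 -13.2
```

```text
t 28.3 pos [ 502.7 -156.2   59.8] yaw -13.15 tilt [-0.0003  0.0001] F [ 0.9  0.5 -1. ] w 0.234 g 30.0 j [ 0.26  0.56 -0.09  2.16  0.12  0.43 -1.73]
shift [ 0.0265  0.0613 -0.0002] turn 0.05 rows 1.6
```

Request:
apply_moves([
  [[0.0265, 0.0625, 0, 0, 0.01], [0.0265, 0.0625, 0, 0, 0.01], [0.0265, 0.0625, 0.01, 0, 0.01], [0.0265, 0.0625, 0.02, 0, 0.01], [0.0265, 0.0625, 0.028, 0, 0.01], [0.0265, 0.0625, 0.028, 0, 0.01], [0.0265, 0.0625, 0.028, 0, 0.01]],
])

```text
time_s: 28.88
eef_pos: [0.5141, -0.2192, 0.0311]
ee_rot: [-0.0, 0.994, -0.113, -0.001]
force: [0.7, -0.0, -1.0]
grip_width: 0.235
gripper_force: 30.0
```

```bash
python3 -c "
from h import *
grab('side')"; python3 go.py 514.6 -222 16 -13.2
```

```text
t 28.93 pos [ 514.5 -219.5   31.6] yaw -13.01 tilt [-0.001   0.0007] F [-0.2 -0.5 -0.6] w 0.229 g 30.0 j [ 0.37  0.63 -0.1   2.1   0.14  0.42 -1.64]
shift [0.0007 0.0025 0.0156] turn 0.19 rows 0.4
```

Request:
apply_moves([
  [[0.0005, 0.0015, 0.005, 0.1, 0.01], [0.0005, 0.0015, 0.01, 0.1, 0.01], [0.0005, 0.0015, 0.012, 0.1, 0.01], [0.0005, 0.0015, 0.012, 0.1, 0.01], [0.0005, 0.0015, 0.012, 0.1, 0.01]],
])

```text
time_s: 29.35
eef_pos: [0.5146, -0.2225, 0.0197]
ee_rot: [-0.0, 0.993, -0.115, -0.0]
force: [-0.8, -0.1, -1.8]
grip_width: 0.233
gripper_force: 30.0
```

```bash
python3 -c "
from h import *
grab('side')"; python3 go.py 514.6 -222 16 -13.2
```

```text
t 29.4 pos [ 514.7 -222.6   19.8] yaw -13.24 tilt [-0.0001  0.    ] F [-0.1  0.4 -1.1] w 0.231 g 30.0 j [ 0.37  0.65 -0.09  2.1   0.15  0.39 -1.64]
shift [-0.0003 -0.0006  0.0038] turn -0.04 rows 0.1
```

Request:
apply_moves([
  [[-0.0003, -0.0006, 0.0025, 0, 0.01], [-0.0003, -0.0006, 0.0035, 0, 0.01], [-0.0003, -0.0006, 0.0042, 0, 0.01], [-0.0003, -0.0006, 0.0042, 0, 0.01], [-0.0003, -0.0006, 0.0042, 0, 0.01]],
])

```text
time_s: 29.82
eef_pos: [0.5146, -0.222, 0.0161]
ee_rot: [0.0, 0.993, -0.115, 0.0]
force: [-2.4, 1.2, 5.4]
grip_width: 0.229
gripper_force: 30.0
```

Contact at 5 N. Release and retreat.

Request:
apply_moves([
  [[0, 0, -0.0003, 0, 0.043], [0, 0, -0.0003, 0, 0.043], [0, 0, -0.0003, 0, 0.043], [0, 0, -0.0003, 0, 0.043], [0, 0, -0.01, 0, 0.043], [0, 0, -0.03, 0, 0.043], [0, 0, -0.06, 0, 0.043], [0, 0, -0.1, 0, 0.043], [0, -0.04, -0.12, 0, 0.043], [0, -0.08, -0.12, 0, 0.043], [0, -0.12, -0.12, 0, 0.043], [0, -0.16, -0.12, 0, 0.043]],
])

```text
time_s: 30.82
eef_pos: [0.5517, -0.0648, 0.1372]
ee_rot: [-0.0, 0.993, -0.116, 0.001]
force: [1.0, 0.0, 0.1]
grip_width: 0.462
gripper_force: 0.0
```

Request:
apply_moves([
  [[0, -0.04, 0, 0, 0.043], [0, -0.08, 0, 0, 0.043], [0, -0.12, 0, 0, 0.043], [0, -0.16, 0, 0, 0.043], [0, -0.16, 0, 0, 0.043], [0, -0.16, 0, 0, 0.043]],
])

```text
time_s: 31.32
eef_pos: [0.5879, 0.0927, 0.1361]
ee_rot: [-0.001, 0.994, -0.113, 0.0]
force: [0.4, -0.7, -0.8]
grip_width: 0.463
gripper_force: 0.0
```

```bash
python3 - <<'E'
from m import *
T=grab('top');S=grab('side');b=(380,160,510,290)
print('T short',rects(T,b,.056,zmin=.048,amin=20)); print('T long',rects(T,b,.040,amin=10,mask=(wood(T)*(cloud(T)[...,2]<.048)*(cloud(T)[...,2]>.033)).astype(np.uint8)))
a=cv2.resize(T['pixels'][165:290,380:505],(400,400),interpolation=2);c=cv2.resize(S['pixels'][100:225,345:470],(400,400),interpolation=2)
cv2.imwrite('pics/end.png',np.hstack([a,c])[:,:,::-1])
E
python3 go.py
```

```text
T short [(498.2, -289.3, 110.0, 23.9, -13.0), (513.8, -220.9, 110.1, 23.6, -12.9)]
T long [(462.9, -242.8, 29.8, 3.8, 75.6), (467.4, -261.9, 22.6, 21.0, -12.3), (485.4, -189.6, 32.7, 22.0, 78.3), (517.4, -321.7, 17.8, 3.9, 78.1), (539.8, -266.8, 44.4, 22.9, 76.9), (552.3, -205.1, 33.8, 20.9, 85.5)]
t 31.42 pos [587.5  88.6 135.9] yaw -13.26 tilt [-0.0004 -0.0008] F [-0.1 -1.1  0.1] w 0.466 g 0.0 j [-0.17  0.51 -0.12  1.95  0.09  0.68 -2.14]
```

View pics/end.png

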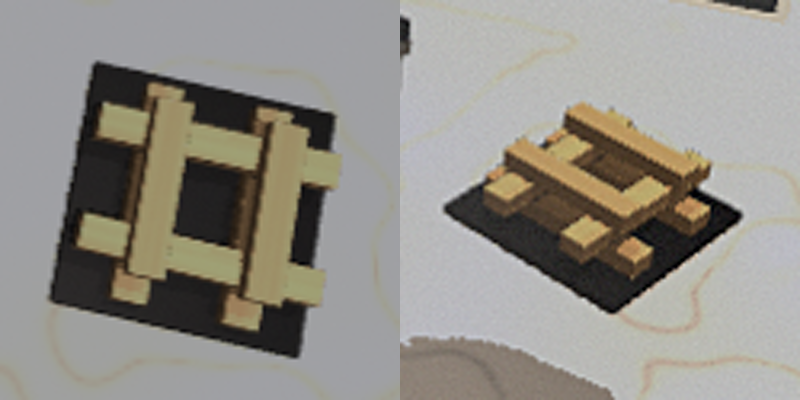

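The final crops show both long slats across the bearers and both short slats centred on them above the bearers. Top-view midpoint is (506.0, −255.1) against the plate's (506.0, −255.2), and the spacing is 70.2 mm.

```bash
python3 -c "
from bench import ctrl
print(ctrl.close_job())"
```

```text
the job is handed in; nothing more can be done
None
```

I finished the crib and handed it in at about 31 s: the second long slat, then both short slats, are laid and released, each within about 2 mm of its seat in the top camera view.

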